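# Load the sloped sample feed lane

## Task

Draw the gate pin up out of its bore over the feed lane and park it upright in the side notch of the same bridge, its collar resting on top. Then push the two sample mounts off the loading deck so that they slide down the lane to the stop, the small tall mount first and the wide flat one behind it, lying flat and touching in a row. Slide the mounts along, do not lift them, and leave the eyepiece on the deck and the things round the feeder where they stand.

Things in the scene. Friction and masses are not known exactly. Their poses are not given: they have to be found in the camera images.
- feeder: Fixed sheet-metal feeder. Origin on the bench under the middle of the brow (edge between deck and lane), z up. Level deck on the +y side: x -100 to 100 mm, y 0 to 175, its smooth top at z 90; a lip 4 mm thick and 6 mm high surrounds it, except the mouth, the middle 107 mm of the brow. From the brow the lane slopes down along -y.
- brow (a point): Middle of the brow, at the deck's top, z 90 mm; axes as the feeder. The lane slopes down from here at 18 degrees along -y; it is slick white plastic, mounts slide down it by themselves. Its 22 mm high walls narrow from 104 mm apart at the brow to 36 mm apart 60 mm down the slope, then run parallel to the stop, 200 mm down the slope.
- bore (a point): Centre of the 13 mm round bore at the top of the level steel bridge over the lane, z 114 mm, 81 mm from the brow along -y; axes as the feeder. The bridge is 34 mm wide in y and 14 mm thick; mounts pass under it. On the -x side it reaches out beyond the lane to x -86 mm and has the notch there.
- notch (a point): Middle of the side notch at the bridge's top face, z 114 mm, 64 mm from the bore along -x; axes as the feeder. Slot 14 mm wide in y, cut through the bridge, from 22 mm on the +x side of this point to the bridge's open end 22 mm on the -x side; the space below is free down to the bench.
- stop (a point): Point on the lane's floor, mid-lane, at the face of the steel stop plate (27 mm high, square to the floor). Axes as the feeder (level, not sloped).
- pin_grip (a point): Loose gate pin, 60 g: middle of its black ribbed round handle (20 mm in diameter, 32 mm high), 28 mm above the underside of the collar (22 mm in diameter, 5 mm high). Below the collar a steel shank, 9 mm in diameter, 46 mm long. z is its axis, upwards. It starts upright in the bore, collar on the bridge, the shank's end some 4 mm above the lane's floor, blocking it.
- tall_mid (a point): Small tall sample mount: black resin puck, 25 mm in diameter, 20 mm high, about 45 g, standing loose on the deck; this point is its centre, z its axis.
- wide_mid (a point): Wide flat sample mount: dark brown resin puck, 32 mm in diameter, 16 mm high, about 30 g, standing loose on the deck; this point is its centre, z its axis. The two mounts and the eyepiece stand about 70 mm apart in a row across the deck (along x), in any order.
- eyepiece_mid (a point): Bystander: black eyepiece, upright cylinder of 35 mm in diameter and 41 mm high, loose on the deck; this point is its centre.
- dropper_mid (a point): Bystander: white dropper bottle, 34 mm in diameter, 90 mm high, loose on the bench beside the lane; this point is its centre.
- blower_mid (a point): Bystander: black rubber air blower with a nozzle on top, 54 mm in diameter, 124 mm high, loose on the bench beside the lane; this point is half-way up.
Things that resemble listed ones, but are neither listed nor needed, are in the scene too. Of the things like the part that bears pin_grip, leave any that is blue or green; of the rest the smaller one is meant.

How it is judged:
On the way, in this order (a step that is already met when the one before it is completed fails the run):
1. the gate pin is parked upright in the side notch with its collar on the bridge (x of pin_grip in the frame of notch between -0.02 and 0.02 m and y of pin_grip in the frame of notch between -0.006 and 0.006 m and z of pin_grip in the frame of notch between 0.022 and 0.034 m and angle between pin_grip's own z axis and vertical below 0.15 rad), for 0.2 s.
2. the small tall mount lies against the stop (x of tall_mid in the frame of stop between -0.02 and 0.02 m and y of tall_mid in the frame of stop between 0.003 and 0.015 m and z of tall_mid in the frame of stop between 0.008 and 0.019 m and angle between tall_mid's own z axis and vertical between 0.2 and 0.45 rad), for 0.2 s.
3. the wide flat mount lies in the lane against the tall one (x of wide_mid in the frame of stop between -0.02 and 0.02 m and y of wide_mid in the frame of stop between 0.028 and 0.044 m and z of wide_mid in the frame of stop between 0.013 and 0.027 m and angle between wide_mid's own z axis and vertical between 0.2 and 0.45 rad), for 0.2 s.
At the end, for the whole second after the job is handed in: The pin stands upright (0.15 rad) in the notch, within 20 mm along and 6 mm across it, collar on the bridge within 6 mm; the tall mount lies flat in the lane against the stop and the wide one flat right behind it, each within about 6 mm; all three at rest (all of step 1 and all of step 2 and all of step 3 and linear speed of each of gate_pin, tall_mount, wide_mount below 0.01 m/s); the robot touches nothing.
It fails at once if a mount is lifted more than 35 mm above its height on the deck (height (world z) of tall_mid above 0.135 m or height (world z) of wide_mid above 0.133 m).
It fails at once if the eyepiece is moved by more than 20 mm (distance of eyepiece_mid from where it was at the start of the episode above 0.02 m).
It fails at once if the dropper bottle is moved by more than 20 mm (distance of dropper_mid from where it was at the start of the episode above 0.02 m).
It fails at once if the air blower is moved by more than 20 mm (distance of blower_mid from where it was at the start of the episode above 0.02 m).
It also fails if it takes over 56 s, if anything falls off the work surface, if the arm or the gripper's body presses on something with over 40 N, if the wrist force passes 120 N, or if a joint passes its speed limit or range.

## Robot

A 6-joint arm with a two-finger parallel gripper is mounted at the origin on a cart in front of the work surface, level with it; the furniture and walls round the work are solid. World frame = base frame: x ahead of the robot, y to its left, z up, the work surface at z = 0. Lengths are in m, angles in rad, forces in N, time in s.
With the tool pointing down it reaches from about 0.3 to 0.875 m from the base axis. Payload 6.4 kg.
Tool frame: the origin (TCP) lies at the very end of the fingers, on their centre line; the grasp point (between the pads) lies 19 mm behind it (ctrl.hold_point_z is the distance from the TCP to the grasp point, in m); y points along the fingers, x is the direction in which the jaws open and shut, and the axes are right-handed (so a half turn about y gives the same grasp; the last joint's range is limited). The gripper opens to 85 mm and grips with 20 to 120 N. Pads are 22 mm wide; open, the fingers measure 114 mm over their backs; the gripper's body (76 mm by 85 mm) begins 54 mm behind the grasp point. The pads swing forward as they close: fully open they stand 13 mm farther back than shut.
Start: joints at [-1.412, 0.181, 1.607, -0, 1.354, -0.206], TCP at [0.205, -0.537, 0.231] pointing down, gripper open.
Joint ranges: [-2.99, 2.99], [-0.89, 2.07], [0.3, 2.58], [-1.14, 4.28], [0, 2.63], [-3.12, 3.12]. Speed limits (rad/s): [2.57, 2.57, 3.01, 3.14, 3.14, 3.14].

## Interface

Orientations are given as a unit quaternion [w, x, y, z].
In Python, from bench import ctrl, imaging gives the robot as it stands.
- The arm moves only by the shell command python3 -m jog 'ROWS'. ROWS is JSON, a list of rows, each a list of 3 entries, a list of its own where there are three numbers: the shift along the tool's x, y, z in cm, then the turn, a rotation vector about the tool's x, y, z in rad, then the finger opening in cm, from 0 to 8.54. A call has 1 to 12 rows; each row shifts and turns the pose as measured when the row begins, along the tool's axes as they then stand; what a row does not reach is not made up. A row lasts 1/12 s, in which the tool goes at most 41.7 mm and 7.16 degrees, less where a joint would pass 70% of its speed; a pose out of reach is approached as far as the arm can. A call is refused whole if a number of a shift passes 4.17 or a number of a turn 0.125, either way. A call with a gripper value outside its range is refused whole. The fingers move at their own pace and stop on an object; the grip force is fixed at half the most. Time passes only in rows, so rows that do not move let the fingers close. It gives the time, the measured TCP pose, the force and the opening at its end, in the units of the state.
- ctrl.get_obs(): the state, without advancing time (a new reading comes with each control period).
- imaging.camera(name): name is "scene" or "top" or "wrist"; returns a dict with "frame" (420x560x3 uint8, red, green, blue), "depth" (420x560 float32, m along the optical axis (not along the pixel's ray), 0 where there is no reading), "K" (3x3 intrinsics, pixels), "k1" (the pictures are not rectified: a ray, as slopes to the right and down, at radius r is drawn at 1 + k1 r^2 times it, then the intrinsics apply), "R" (3x3) and "t" (3): a world point X has camera coordinates R X + t. Camera axes: x right, y down, z forward; pixel columns grow to the right and rows downward; lengths in m; the calibration is good to about 2 mm. A picture is of the moment at which its call begins.
- ctrl.hand_in(): hands the job in, once; it reports no verdict.
The state is a dict: "time_s": time; "q": joint angles; "dq": joint speeds; "joint_efforts": joint torques, N m; "eef_pos": TCP position; "eef_rot": TCP orientation; "wrist_force": force on the tool from outside, world axes, zero at the start; "torque": the same for the moment, N m; "opening": opening from 0.0 (shut) to 1.0 (fully open).
Only numpy, scipy, OpenCV 4.12 (cv2) and the standard library are available. Lean on these libraries where they do the work, as an engineer would, in place of code of your own. Each camera call takes 0.05 s, during which the arm holds its last target. There are 200 camera calls.

## Working session

There is one attempt and no reset: what is moved stays moved. The work goes in short steps, Python scripts to look and compute and a shell command to move; the robot and the scene stay as the last step left them, time stands still between calls to the robot, and variables do not carry over. Pictures are saved under pics/ and viewed, about 8 in all and at most 12, crops included, and the job is handed in when it is done.

```bash
mkdir -p pics; cat > h.py <<'E'
import numpy as np, cv2
from bench import ctrl, imaging
def undist(c,u,v):
    K=c["K"];x=(np.asarray(u,float)-K[0,2])/K[0,0];y=(np.asarray(v,float)-K[1,2])/K[1,1]
    xd,yd=x,y
    for _ in range(20):
        f=1+c["k1"]*(x*x+y*y); x=xd/f;y=yd/f
    return x,y
def onplane(c,u,v,z):
    x,y=undist(c,u,v); R=np.array(c["R"]);t=np.array(c["t"])
    d=np.stack([x,y,np.ones_like(x)],-1)@R; o=-R.T@t
    return o+d*((z-o[2])/d[...,2])[...,None]
def cloud(c):
    v,u=np.mgrid[:420,:560]; x,y=undist(c,u,v);d=c["depth"]
    return (np.stack([x*d,y*d,d],-1)-np.array(c["t"]))@np.array(c["R"])
def proj(c,X):
    p=np.array(c["R"])@X+np.array(c["t"]);x,y=p[:2]/p[2];f=1+c["k1"]*(x*x+y*y)
    return c["K"][0,0]*x*f+c["K"][0,2],c["K"][1,1]*y*f+c["K"][1,2]
def save(c,n): cv2.imwrite(f"pics/{n}.png",c["frame"][...,::-1])
E
python3 - <<'E'
from h import *
import pickle
for n in ("scene","top"):
    c=imaging.camera(n); save(c,n+"0"); pickle.dump(c,open(n+"0.pkl","wb"))
    print(n,c["K"],c["k1"],c["t"],np.round(c["R"],3))
a=cv2.imread("pics/top0.png")
o=ctrl.get_obs();print(o["time_s"],o["eef_pos"],o["eef_rot"],o["opening"],ctrl.hold_point_z)
E
```

```text
scene [[547.02128878   0.         283.01597786]
 [  0.         547.02128878 216.39001342]
 [  0.           0.           1.        ]] -0.16973827825756743 [-0.50103534 -0.07217764  1.26312299] [[ 0.942  0.336 -0.01 ]
 [ 0.227 -0.657 -0.719]
 [-0.248  0.675 -0.695]]
top [[485.66112296   0.         288.37206535]
 [  0.         485.66112296 204.41948037]
 [  0.           0.           1.        ]] -0.13646489219370045 [-0.01202385  0.55661107  0.93252526] [[-0.001 -1.    -0.003]
 [-0.997  0.002 -0.082]
 [ 0.082  0.003 -0.997]]
0.1 [ 0.20505981 -0.53666199  0.23046865] [ 0.58279776 -0.58199896  0.40140998 -0.40061703] 0.9968428695553411 0.0187
```

View pics/top0.png

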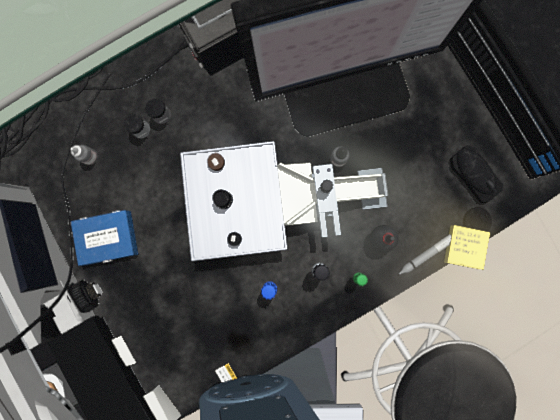

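View pics/scene0.png

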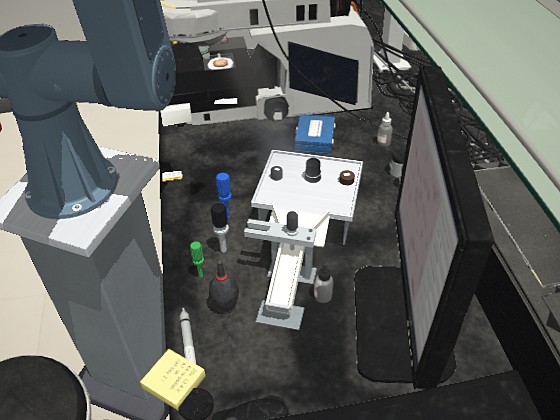

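Top view: deck at (235,200), lane running right to the stop at about (385,187). The pin is in the bore at (326,186) and the notch is at about (330,215). The wide brown mount is at (216,161), the eyepiece at (223,198) and the tall mount at (234,239). The blower is at (388,237) and the dropper at (340,155). Next I measure these.

```bash
python3 - <<'E'
from h import *
import pickle
c=pickle.load(open("top0.pkl","rb")); P=cloud(c)
s=pickle.load(open("scene0.pkl","rb")); S=cloud(s)
reg=np.zeros((420,560),bool); reg[130:270,170:400]=True
print("depth sample z deck",P[170,250],"bridge",P[172,320],P[225,325])
deck=reg&(abs(P[...,2]-.09)<.012)&(np.arange(560)[None]<292)
pts=P[deck][:,:2].astype(np.float32)
r=cv2.minAreaRect(pts*1000);print("deck rect(mm)",r, "zmed",np.median(P[deck][:,2]))
cm=deck.astype(np.uint8); k,_=cv2.findContours(cm,0,2); k=max(k,key=cv2.contourArea)
r2=cv2.minAreaRect(k); b=cv2.boxPoints(r2); print("deck px",b); print(onplane(c,b[:,0],b[:,1],.096))
# bridge
br=reg&(abs(P[...,2]-.114)<.006)&(np.arange(560)[None]>295)
print("bridge rect",cv2.minAreaRect(P[br][:,:2].astype(np.float32)*1000),np.median(P[br][:,2]))
# tops of things
def blob(Q,m,n):
    nn,l,st,ce=cv2.connectedComponentsWithStats(m.astype(np.uint8))
    for i in range(1,nn):
        if st[i,4]>12:
            q=Q[l==i]; (x,y),rr=cv2.minEnclosingCircle(q[:,:2].astype(np.float32)*1000)
            print(n,ce[i].round(1),st[i,4],"med",np.median(q,0).round(4),"circ",round(x,1),round(y,1),round(rr,1),"zmax",q[:,2].max().round(4))
blob(P,reg&(P[...,2]>.101)&(np.arange(560)[None]<292),"deckobj")
blob(P,reg&(P[...,2]>.125)&(np.arange(560)[None]>292),"pin")
blob(P,(P[...,2]>.04)&(P[...,2]<.2)&(np.arange(560)[None]>292)&(np.arange(560)[None]<410)&(np.arange(420)[:,None]>130)&(np.arange(420)[:,None]<300)&~(br),"other")
E
```

```text
depth sample z deck [0.61460105 0.05744195 0.09136294] bridge [ 0.60740453 -0.06991356  0.11289758] [ 0.51223944 -0.07786351  0.11687299]
deck rect(mm) ((560.71533203125, 75.21781921386719), (201.38067626953125, 201.27186584472656), 6.954715728759766) zmed 0.08960574652317663
deck px [[178.83572 152.12408]
 [287.3189  139.17087]
 [300.26862 247.62463]
 [191.78543 260.57785]]
[[ 0.64796469  0.18942115  0.096     ]
 [ 0.67109976 -0.01130183  0.096     ]
 [ 0.47229965 -0.03444825  0.096     ]
 [ 0.44867761  0.16219392  0.096     ]]
bridge rect ((528.5458984375, -128.65374755859375), (186.94139099121094, 142.0461883544922), 0.2043890804052353) 0.1136606615878001
deckobj [214.9 160.9] 239 med [0.6292 0.1202 0.1055] circ 559.4 57.8 109.7 zmax 0.975
deckobj [285.  166.5] 42 med [ 0.6187 -0.0071  0.1058] circ 617.9 -7.1 12.0 zmax 0.1132
deckobj [221.5 198.3] 301 med [0.5593 0.1047 0.1274] circ 523.1 51.4 81.0 zmax 0.975
deckobj [288.4 221.8] 20 med [ 0.5181 -0.0133  0.1088] circ 519.8 -12.5 6.4 zmax 0.1132
deckobj [233.9 238.6] 165 med [0.4878 0.084  0.1095] circ 484.8 40.3 56.7 zmax 0.975
pin [326.4 185.8] 137 med [ 0.5767 -0.0773  0.1568] circ 532.0 -51.0 64.1 zmax 0.975
other [340.3 154.7] 247 med [ 0.6481 -0.1114  0.0522] circ 652.1 -113.9 17.3 zmax 0.0919
other [303.7 194.5] 1324 med [ 0.5697 -0.0414  0.077 ] circ 573.4 -37.7 60.0 zmax 0.1077
other [356.1 187.3] 859 med [ 0.5873 -0.1358  0.0513] circ 587.4 -150.3 54.4 zmax 0.0814
other [326.4 185.9] 138 med [ 0.5767 -0.0774  0.1568] circ 578.6 -78.8 10.8 zmax 0.1604
other [383.6 238.8] 616 med [ 0.4875 -0.1891  0.0726] circ 488.2 -195.0 26.9 zmax 0.1264
other [320.6 272.1] 225 med [ 0.4297 -0.0699  0.1224] circ 428.7 -71.0 15.0 zmax 0.1269
other [359.9 278.7] 126 med [ 0.4149 -0.143   0.0889] circ 414.9 -144.8 10.6 zmax 0.0935
```

```bash
python3 - <<'E'
from h import *
import pickle
for nm in ("top","scene"):
    c=pickle.load(open(nm+"0.pkl","rb")); P=cloud(c); X,Y,Z=P[...,0],P[...,1],P[...,2]
    ok=(X>.43)&(X<.70)&(Y>-.28)&(Y<.21)&(c["depth"]>0)
    # deck: edge lines for yaw
    deck=ok&(abs(Z-.093)<.008)&(Y>-.02+0.12*(X-.57))
    n,l,st,ce=cv2.connectedComponentsWithStats(deck.astype(np.uint8)); i=1+st[1:,4].argmax()
    q=P[l==i]; r=cv2.minAreaRect(q[:,:2].astype(np.float32)*1000); print(nm,"deck",r)
    # front (left, +y) and side edges robust for yaw range
    ya=np.radians(6.9)
    for it in range(3):
        ex=np.array([np.cos(ya),np.sin(ya)]);ey=np.array([-ex[1],ex[0]])
        a=q[:,:2]@ex;b=q[:,:2]@ey
        bins=np.round(a/.006);e=[(k*.006,b[bins==k].max()) for k in np.unique(bins) if (bins==k).sum()>15]
        e=np.array(e)[3:-3]; m=np.median(e[:,1]); e=e[abs(e[:,1]-m)<.01]; p=np.polyfit(*e.T,1); ya+=np.arctan(p[0])
    lo,hi=np.percentile(a,[.5,99.5]); print("yaw",np.degrees(ya),"x'",a.min(),a.max(),lo,hi,"y'max",np.median(e[:,1]),"zlip")
    br=ok&(abs(Z-.114)<.006)&(Y<-.03)&(Y>-.13)
    n,l,st,ce=cv2.connectedComponentsWithStats(br.astype(np.uint8)); i=1+st[1:,4].argmax(); q=P[l==i]
    print("bridge",cv2.minAreaRect(q[:,:2].astype(np.float32)*1000),st[i])
    a=q[:,:2]@ex;b=q[:,:2]@ey;print(" x'",np.percentile(a,[0,1,99,100]),"y'",np.percentile(b,[0,1,99,100]))
    for z0,z1,y0,y1,name in ((.15,.17,-.12,-.04,"pin"),(.101,.14,.03,.16,"deck")):
        m=ok&(Z>z0)&(Z<z1)&(Y>y0)&(Y<y1); n,l,st,ce=cv2.connectedComponentsWithStats(m.astype(np.uint8))
        for i in range(1,n):
            if st[i,4]>20:
                q=P[l==i]; zm=np.percentile(q[:,2],90); q=q[q[:,2]>zm-.004]; (x,y),rr=cv2.minEnclosingCircle(q[:,:2].astype(np.float32)*1000)
                print(name,ce[i].round(1),zm.round(4),"circ",round(x,1),round(y,1),round(rr,1),"mean",q.mean(0).round(4),"x'y'",np.array([x,y])@ex,np.array([x,y])@ey)
E
```

```text
top deck ((560.3914184570312, 77.873291015625), (201.38067626953125, 195.92156982421875), 6.954715728759766)
yaw 6.763087511060378 x' 0.46472772336626267 0.6661859170220659 0.46592001760123153 0.6644079243342056 y'max 0.10830884740000374 zlip
bridge ((556.9342041015625, -81.45663452148438), (128.46241760253906, 34.4688720703125), 6.749621391296387) [ 313  164   28   73 1050]
 x' [0.47923154 0.48082745 0.60633317 0.60769687] y' [-0.16372043 -0.16328698 -0.12952792 -0.12924814]
pin [326.9 185.2] 0.1591 circ 578.4 -79.0 9.8 mean [ 0.5783 -0.0788  0.1576] x'y' 565.1020515706268 -146.52464677253212
deck [215.  160.9] 0.1075 circ 629.2 120.5 15.9 mean [0.6295 0.1207 0.1058] x'y' 639.0368546634909 45.518379637905475
deck [221.5 198.3] 0.1312 circ 560.4 106.4 15.0 mean [0.5603 0.1066 0.1296] x'y' 569.0005575714745 39.69895923985799
deck [233.9 238.6] 0.1114 circ 488.5 84.5 12.5 mean [0.4886 0.0846 0.1098] x'y' 495.0763330564345 26.341327665750267
scene deck ((559.0763549804688, 79.46646118164062), (198.6607208251953, 199.49456787109375), 6.720277786254883)
yaw 7.339181586776314 x' 0.4649660552820028 0.6647858514106628 0.4665346842442456 0.6634766736332316 y'max 0.1046683001617155 zlip
bridge ((555.960205078125, -80.73059844970703), (127.04035186767578, 40.19890594482422), 7.576479434967041) [245 219  71  26 953]
 x' [0.47751661 0.47989324 0.60351934 0.60459152] y' [-0.17120723 -0.16981298 -0.13338738 -0.13076725]
pin [292.5 216.1] 0.1598 circ 578.5 -79.1 10.7 mean [ 0.5791 -0.0795  0.1584] x'y' 563.6830875513144 -152.3221012168416
deck [312.1 168.3] 0.1312 circ 558.5 105.1 17.2 mean [0.5587 0.106  0.1302] x'y' 567.3408264793419 32.88946505572581
deck [276.5 170.9] 0.1119 circ 488.8 83.3 14.7 mean [0.4895 0.0839 0.1104] x'y' 495.4428798958322 20.206969979963116
deck [346.5 175.6] 0.1079 circ 629.0 120.0 17.4 mean [0.6285 0.119  0.1065] x'y' 639.1361696162727 38.67506257836993
```

```bash
cat >> h.py <<'E'
from scipy.spatial.transform import Rotation as Ro
YAW=np.radians(6.8); EX=np.array([np.cos(YAW),np.sin(YAW),0]); EY=np.array([-EX[1],EX[0],0]); EZ=np.array([0,0,1.])
BROW=.5653*EX-.0655*EY
def F(x,y,z): return BROW+EX*x/1000+EY*y/1000+EZ*z/1000   # feeder mm -> world
def st(tgt=None):
    o=ctrl.get_obs();q=np.array(o["eef_rot"]);R=Ro.from_quat(q[[1,2,3,0]]);M=R.as_matrix();p=np.array(o["eef_pos"])
    d=p-BROW; print("t",round(o["time_s"],2),"feeder mm",np.round([d@EX*1e3,d@EY*1e3,p[2]*1e3],1),"open",round(o["opening"],3),"F",np.round(o["wrist_force"],1),"q",np.round(o["q"],2))
    # wanted: tool z = -EZ, tool x = +-EY, whichever nearer
    for s in (1,-1):
        W=np.stack([s*EY,np.cross(-EZ,s*EY),-EZ],1); r=(R.inv()*Ro.from_matrix(W)).as_rotvec()
        print(" turn s",s,np.round(r,3))
        if tgt is not None: print("  cm now",np.round(M.T@(F(*tgt)-p)*100,2)," after turn",np.round(W.T@(F(*tgt)-p)*100,2))
E
python3 -c "
from h import *
st((0,-81,200)); print(F(0,-81,114),F(-64,-81,114))"
```

```text
t 0.1 feeder mm [-425.2 -491.7  230.5] open 0.997 F [-0.4  0.1 -0.3] q [-1.41  0.18  1.61 -0.    1.35 -0.21]
 turn s 1 [-0.26  -2.091 -2.091]
  cm now [-29.46   3.11  51.25]  after turn [41.07 42.52  3.05]
 turn s -1 [-1.562  0.194  0.192]
  cm now [-29.46   3.11  51.25]  after turn [-41.07 -42.52   3.05]
[ 0.57866958 -0.07853568  0.114     ] [ 0.51511979 -0.08611354  0.114     ]
```

```bash
sed -i 's/W=np.stack.*; r=/W=np.stack([s*EY,-EZ,np.cross(s*EY,-EZ)],1); r=/; s/# wanted: tool z/# wanted: tool y/' h.py
python3 -c "
from h import *
st((0,-81,230))"
```

```text
t 0.1 feeder mm [-425.2 -491.7  230.5] open 0.997 F [-0.4  0.1 -0.3] q [-1.41  0.18  1.61 -0.    1.35 -0.21]
 turn s 1 [-2.000e-03 -2.895e+00  0.000e+00]
  cm now [-29.47   0.11  51.25]  after turn [ 41.07   0.05 -42.52]
 turn s -1 [-0.     0.246 -0.002]
  cm now [-29.47   0.11  51.25]  after turn [-41.07   0.05  42.52]
```

```bash
python3 -m jog '[[[0,0,0],[0,0.123,0],4.5],[[0,0,0],[0,0.123,0],4.5],[[-2.8,0,2.9],[0,0,0],4.5],[[-2.8,0,2.9],[0,0,0],4.5],[[-2.8,0,2.9],[0,0,0],4.5],[[-2.8,0,2.9],[0,0,0],4.5],[[-2.8,0,2.9],[0,0,0],4.5],[[-2.8,0,2.9],[0,0,0],4.5],[[-2.8,0,2.9],[0,0,0],4.5],[[-2.8,0,2.9],[0,0,0],4.5],[[-2.8,0,2.9],[0,0,0],4.5],[[-2.8,0,2.9],[0,0,0],4.5]]'
python3 -c "
from h import *
st((0,-81,200))"
```

```text
time_s: 1.1
eef_pos: [0.4658, -0.2208, 0.2258]
eef_rot: [0.523, -0.521, 0.48, -0.474]
wrist_force: [0.4, -1.3, -0.4]
opening: 0.53
t 1.1 feeder mm [-128.9 -208.9  225.8] open 0.53 F [ 0.4 -1.3 -0.4] q [-0.67  0.06  1.76  0.    1.34  0.8 ]
 turn s 1 [0.012 3.114 0.006]
  cm now [-13.13   2.62  12.54]  after turn [ 12.79   2.58 -12.89]
 turn s -1 [ 0.004 -0.028 -0.007]
  cm now [-13.13   2.62  12.54]  after turn [-12.79   2.58  12.89]
```

```bash
python3 -m jog '[[[0,0,0],[0,-0.03,0],4.5],[[-2.6,0,2.6],[0,0,0],4.5],[[-2.6,0.5,2.6],[0,0,0],4.5],[[-2.6,0.5,2.6],[0,0,0],4.5],[[-2.6,0.5,2.6],[0,0,0],4.5],[[-2.0,0.5,2.0],[0,0,0],4.5],[[0,0,0],[0,0,0],4.5]]'
python3 -c "
from h import *
st((0,-81,125))"
```

```text
time_s: 1.68
eef_pos: [0.5792, -0.0683, 0.2037]
eef_rot: [0.533, -0.53, 0.47, -0.463]
wrist_force: [-0.7, 0.1, -0.3]
opening: 0.528
t 1.68 feeder mm [  1.7 -70.9 203.7] open 0.528 F [-0.7  0.1 -0.3] q [-0.32  0.23  1.61  0.01  1.31  1.11]
 turn s 1 [-0.016 -3.131 -0.006]
  cm now [ 1.08  7.86 -0.15]  after turn [-1.01  7.87  0.17]
 turn s -1 [ 0.004  0.011 -0.01 ]
  cm now [ 1.08  7.86 -0.15]  after turn [ 1.01  7.87 -0.17]
```

```bash
python3 -m jog '[[[1.05,0,-0.15],[0,0.01,-0.01],4.5],[[0,2,0],[0,0,0],4.5],[[0,2,0],[0,0,0],4.5],[[0,0,0],[0,0,0],4.5]]'
python3 -c "
from h import *
st((0,-81,125)); c=imaging.camera('wrist'); save(c,'w1')"
```

```text
time_s: 2.02
eef_pos: [0.5788, -0.0803, 0.1621]
eef_rot: [-0.528, 0.532, -0.469, 0.468]
wrist_force: [-0.5, 0.1, 0.8]
opening: 0.528
t 2.02 feeder mm [ -0.  -82.8 162.1] open 0.528 F [-0.5  0.1  0.8] q [-0.34  0.27  1.64 -0.01  1.23  1.11]
 turn s 1 [ 0.005 -3.138 -0.008]
  cm now [-0.19  3.71  0.02]  after turn [ 0.18  3.71 -0.  ]
 turn s -1 [0.005 0.003 0.003]
  cm now [-0.19  3.71  0.02]  after turn [-0.18  3.71  0.  ]
```

View pics/w1.png

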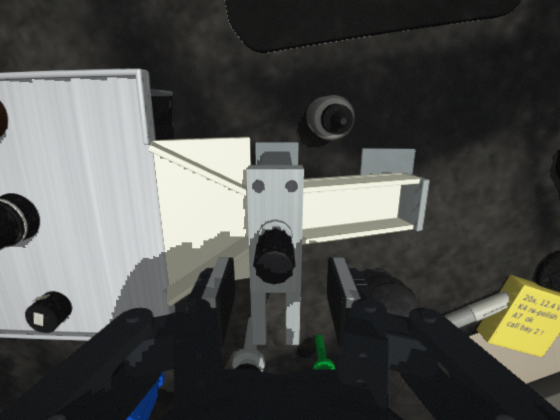

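The wrist view shows the pin at (273,255), centred between the fingers. I'll descend and grip it.

```bash
python3 -m jog '[[[-0.18,1.8,0],[0,0,0],4.5],[[0,1.8,0],[0,0,0],4.5],[[0,0.1,0],[0,0,0],4.5],[[0,0,0],[0,0,0],1.5],[[0,0,0],[0,0,0],1.0],[[0,0,0],[0,0,0],1.0],[[0,0,0],[0,0,0],1.0],[[0,0,0],[0,0,0],1.0]]'
python3 -c "
from h import *
st((0,-81,185))"
```

```text
time_s: 2.73
eef_pos: [0.5805, -0.0818, 0.1355]
eef_rot: [0.528, -0.527, 0.47, -0.472]
wrist_force: [-0.4, -0.5, -1.4]
opening: 0.215
t 2.73 feeder mm [  1.4 -84.5 135.5] open 0.215 F [-0.4 -0.5 -1.4] q [-0.34  0.3   1.66  0.    1.17  1.11]
 turn s 1 [-2.000e-03  3.137e+00 -5.000e-03]
  cm now [-0.34 -4.95 -0.13]  after turn [ 0.35 -4.95  0.14]
 turn s -1 [-0.003 -0.005  0.001]
  cm now [-0.34 -4.95 -0.13]  after turn [-0.35 -4.95 -0.14]
```

```bash
python3 -m jog '[[[-0.1,-0.8,0],[0,0,0],1.0],[[-0.1,-1.0,0],[0,0,0],1.0],[[0,-1.5,0],[0,0,0],1.0],[[0,-1.5,0],[0,0,0],1.0],[[0,-1.5,0],[0,0,0],1.0],[[0,0,0],[0,0,0],1.0]]'
python3 - <<'E'
from h import *
st((-64,-81,200))
for n in ("scene","top"):
    c=imaging.camera(n); save(c,n+"1")
    P=cloud(c);d=P-BROW
    if n=="scene":
        # shank: points below collar, above lane near bore
        f=np.stack([d@EX,d@EY,P[...,2]],-1)*1e3
        m=(abs(f[...,0])<25)&(abs(f[...,1]+82)<25)&(f[...,2]>117)&(f[...,2]<235)
        for z in range(117,235,8):
            k=m&(f[...,2]>=z)&(f[...,2]<z+8)
            if k.sum()>2: print(z,k.sum(),f[k].mean(0).round(1),np.ptp(f[k][:,0]).round(1))
a=cv2.imread("pics/scene1.png")[150:300,220:370]; cv2.imwrite("pics/s1c.png",cv2.resize(a,None,fx=4,fy=4,interpolation=2))
E
```

```text
time_s: 3.23
eef_pos: [0.5822, -0.0822, 0.2095]
eef_rot: [0.528, -0.527, 0.467, -0.475]
wrist_force: [0.0, -0.5, 0.3]
opening: 0.216
t 3.23 feeder mm [  3.1 -85.1 209.5] open 0.216 F [ 0.  -0.5  0.3] q [-0.34  0.22  1.6  -0.    1.3   1.12]
 turn s 1 [-0.012  3.136 -0.016]
  cm now [-0.38  0.88 -6.72]  after turn [0.41 0.95 6.71]
 turn s -1 [-0.01  -0.005  0.008]
  cm now [-0.38  0.88 -6.72]  after turn [-0.41  0.95 -6.71]
117 10 [-13.3 -80.  117.2] 35.1
141 3 [  3.3 -84.2 147.9] 5.1
149 13 [  4.  -84.7 152.9] 6.5
157 19 [  2.2 -85.7 161.4] 7.8
165 14 [  2.7 -85.8 169.8] 7.6
173 15 [  2.4 -86.2 176.9] 7.8
181 10 [  2.9 -87.4 183.7] 6.8
189 37 [  3.7 -90.8 195. ] 19.9
197 17 [  3.4 -90.2 198. ] 19.4
205 12 [  6.5 -96.5 210.6] 15.6
213 29 [  8.4 -94.4 216.9] 22.3
221 43 [  6.5 -97.  224.5] 22.2
229 31 [  6.9 -93.1 232.1] 21.9
```

View pics/s1c.png

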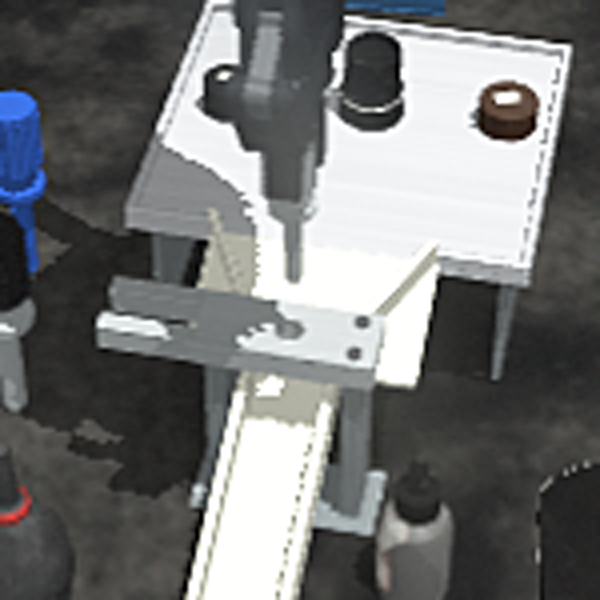

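```bash
python3 -m jog '[[[-0.2,0,-2.2],[0,0,0],1.0],[[-0.1,0,-2.2],[0,0,0],1.0],[[-0.1,0,-1.7],[-0.01,-0.005,0.008],1.0],[[0,0,-0.3],[0,0,0],1.0],[[0,0,0],[0,0,0],1.0]]'
python3 - <<'E'
from h import *
st((-64,-81,160))
c=imaging.camera("scene"); save(c,"scene2")
P=cloud(c);d=P-BROW
f=np.stack([d@EX,d@EY,P[...,2]],-1)*1e3
m=(abs(f[...,0]+64)<25)&(abs(f[...,1]+82)<25)
for z in range(117,235,8):
    k=m&(f[...,2]>=z)&(f[...,2]<z+8)
    if k.sum()>2: print(z,k.sum(),f[k].mean(0).round(1),np.ptp(f[k][:,0]).round(1))
b=(abs(f[...,2]-114)<4)&(f[...,0]>-90)&(f[...,0]<45)&(abs(f[...,1]+82)<30)
for x0 in range(-85,45,8):
    k=b&(abs(f[...,0]-x0)<4); y=np.sort(f[k][:,1]); 
    if len(y)>5: g=np.diff(y).argmax(); print(x0,len(y),y[0].round(1),y[-1].round(1),"gap",y[g].round(1),y[g+1].round(1), f[k][:,2].mean().round(1))
u,v=map(int,proj(c,F(-64,-81,130)))
a=c["frame"][v-70:v+70,u-70:u+70,::-1]; cv2.imwrite("pics/s2c.png",cv2.resize(a,None,fx=4,fy=4,interpolation=2)); print(u,v)
E
```

```text
time_s: 3.75
eef_pos: [0.5127, -0.0847, 0.2016]
eef_rot: [-0.527, 0.53, -0.473, 0.466]
wrist_force: [0.8, 0.2, -0.3]
opening: 0.213
t 3.75 feeder mm [-66.2 -79.3 201.6] open 0.213 F [ 0.8  0.2 -0.3] q [-0.39  0.09  1.77 -0.    1.29  1.06]
 turn s 1 [0.007 3.141 0.014]
  cm now [0.18 4.16 0.26]  after turn [-0.17  4.16 -0.22]
 turn s -1 [ 0.009 -0.001 -0.004]
  cm now [0.18 4.16 0.26]  after turn [0.17 4.16 0.22]
117 7 [-62.8 -85.5 117.5] 43.1
141 15 [-66.4 -78.1 145.1] 6.9
149 17 [-66.7 -78.3 152.8] 6.6
157 14 [-67.4 -79.8 161.6] 9.0
165 16 [-66.8 -79.7 169. ] 7.0
173 6 [-66.7 -80.5 174.7] 6.6
181 40 [-65.  -85.  187.1] 18.7
189 13 [-66.4 -83.5 189.7] 17.6
197 18 [-61.9 -89.3 202.7] 19.6
205 44 [-60.6 -87.9 209.8] 22.6
213 59 [-62.1 -92.5 216.6] 22.3
221 68 [-62.2 -94.1 225.1] 21.8
229 44 [-60.6 -88.2 232. ] 17.8
-85 25 -100.7 -62.8 gap -88.2 -75.4 114.4
-77 45 -100.6 -63.6 gap -88.2 -74.8 113.5
-69 50 -98.6 -63.5 gap -87.2 -74.7 113.5
-61 47 -99.0 -61.7 gap -86.9 -74.6 113.6
-53 48 -99.8 -61.4 gap -86.5 -75.2 113.8
-45 49 -98.8 -61.5 gap -89.0 -81.1 113.8
-37 63 -98.7 -63.0 gap -74.7 -72.2 114.2
-29 60 -100.0 -63.5 gap -100.0 -97.6 114.2
-21 66 -99.3 -63.0 gap -84.0 -81.7 114.5
-13 66 -98.4 -63.2 gap -81.0 -79.0 114.6
-5 59 -99.5 -62.6 gap -82.2 -79.5 114.2
3 56 -100.0 -62.7 gap -86.6 -79.8 113.9
11 67 -98.7 -61.9 gap -78.9 -75.8 114.1
19 67 -98.6 -62.2 gap -70.8 -69.1 114.3
27 67 -99.5 -63.4 gap -85.7 -82.3 114.2
35 66 -98.5 -61.7 gap -64.6 -61.7 114.4
43 17 -98.5 -66.5 gap -75.8 -70.9 113.1
257 220
```

View pics/s2c.png

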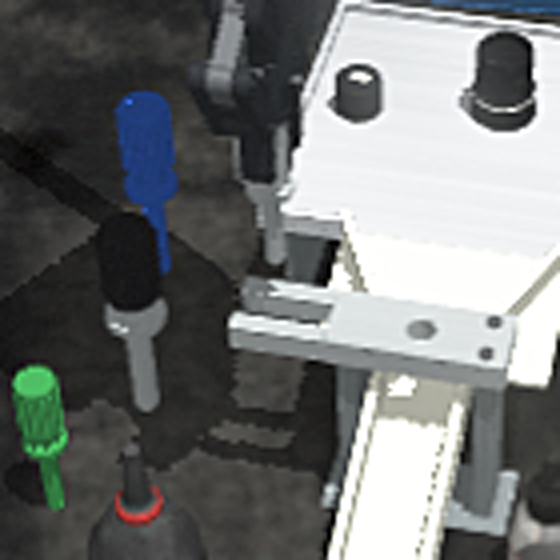

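```bash
cat > pinm.py <<'E'
from h import *
st((-64,-81,160))
c=imaging.camera("scene");P=cloud(c);d=P-BROW
f=np.stack([d@EX,d@EY,P[...,2]],-1)*1e3
m=(abs(f[...,0]+64)<20)&(abs(f[...,1]+80)<10)
L=[]
for z in range(119,185,6):
    k=m&(f[...,2]>=z)&(f[...,2]<z+6)
    if k.sum()>4 and np.ptp(f[k][:,0])<12: L.append(f[k].mean(0)+[-1.2,3.3,0]); print(z,k.sum(),L[-1].round(1))
L=np.array(L); print("slopes x,y",np.polyfit(L[:,2],L[:,0],1)[0].round(3),np.polyfit(L[:,2],L[:,1],1)[0].round(3))
E
python3 -m jog '[[[0.15,0,0.2],[0,0,-0.07],1.0],[[0,0.2,0],[0,0,0],1.0],[[0,0,0],[0,0,0],1.0]]'; python3 pinm.py
```

```text
time_s: 4.05
eef_pos: [0.5169, -0.0864, 0.1986]
eef_rot: [-0.51, 0.546, -0.454, 0.485]
wrist_force: [-0.1, 0.2, -1.1]
opening: 0.216
t 4.05 feeder mm [-62.3 -81.5 198.6] open 0.216 F [-0.1  0.2 -1.1] q [-0.35  0.09  1.78 -0.07  1.25  1.12]
 turn s 1 [-0.105  3.139  0.013]
  cm now [-0.31  3.85 -0.14]  after turn [0.05 3.86 0.17]
 turn s -1 [ 0.008 -0.001  0.067]
  cm now [-0.31  3.85 -0.14]  after turn [-0.05  3.86 -0.17]
137 11 [-64.2 -81.5 140.3]
143 10 [-64.2 -81.6 145.8]
149 13 [-63.7 -82.2 152.1]
155 14 [-63.9 -81.4 158.1]
161 11 [-63.7 -81.1 163.6]
167 15 [-63.7 -81.4 170.4]
slopes x,y 0.016 0.014
```

```bash
python3 -m jog '[[[-0.08,1.2,0.01],[0,0,0],1.0],[[-0.08,1.2,0.01],[0,0,0],1.0],[[0,0,0],[0,0,0],1.0]]'; python3 pinm.py
```

```text
time_s: 4.35
eef_pos: [0.5181, -0.0867, 0.1725]
eef_rot: [-0.511, 0.545, -0.454, 0.485]
wrist_force: [0.3, -0.2, -1.7]
opening: 0.212
t 4.35 feeder mm [-61.2 -81.9 172.5] open 0.212 F [ 0.3 -0.2 -1.7] q [-0.35  0.13  1.8  -0.06  1.2   1.12]
 turn s 1 [-0.101  3.139  0.011]
  cm now [-0.17  1.25 -0.28]  after turn [0.09 1.25 0.28]
 turn s -1 [ 0.007 -0.001  0.064]
  cm now [-0.17  1.25 -0.28]  after turn [-0.09  1.25 -0.28]
119 12 [-63.1 -81.8 122.1]
125 11 [-63.7 -81.5 127.6]
131 14 [-62.6 -81.7 134.4]
137 7 [-62.9 -82.4 139.8]
143 15 [-62.4 -81.8 145.1]
173 6 [-52.3 -74.2 177.1]
179 10 [-52.3 -72.7 182.2]
slopes x,y 0.211 0.163
```

```bash
python3 -m jog '[[[-0.13,1.2,-0.1],[0,0,0],1.0],[[-0.08,1.2,0],[0,0,0],1.0],[[-0.05,0.8,0],[0,0,0],1.0],[[0,0,0],[0,0,0],1.0]]'; python3 -c "
from h import *
st((-64,-81,135))"
```

```text
time_s: 4.73
eef_pos: [0.5173, -0.0873, 0.1396]
eef_rot: [-0.511, 0.545, -0.455, 0.485]
wrist_force: [-1.3, 0.2, -1.0]
opening: 0.217
t 4.73 feeder mm [-61.9 -82.4 139.6] open 0.217 F [-1.3  0.2 -1. ] q [-0.36  0.17  1.82 -0.07  1.13  1.13]
 turn s 1 [-0.1    3.138  0.01 ]
  cm now [-0.17  0.45 -0.2 ]  after turn [0.14 0.46 0.21]
 turn s -1 [ 0.007 -0.002  0.064]
  cm now [-0.17  0.45 -0.2 ]  after turn [-0.14  0.46 -0.21]
```

```bash
python3 -m jog '[[[-0.08,0.4,0],[0,0,0],1.0],[[0,0.15,0],[0,0,0],1.0],[[0,0,0],[0,0,0],1.0]]'; python3 - <<'E'
from h import *
st((-64,-81,135))
c=imaging.camera("scene")
u,v=map(int,proj(c,F(-64,-81,130)))
a=c["frame"][v-50:v+50,u-50:u+50,::-1]; cv2.imwrite("pics/s3c.png",cv2.resize(a,None,fx=5,fy=5,interpolation=2))
E
```

```text
time_s: 4.98
eef_pos: [0.5175, -0.0871, 0.1339]
eef_rot: [-0.511, 0.544, -0.455, 0.485]
wrist_force: [0.1, 0.7, -0.7]
opening: 0.215
t 4.98 feeder mm [-61.8 -82.2 133.9] open 0.215 F [ 0.1  0.7 -0.7] q [-0.36  0.18  1.83 -0.07  1.12  1.13]
 turn s 1 [-0.099  3.137  0.011]
  cm now [-0.12 -0.11 -0.22]  after turn [ 0.12 -0.11  0.22]
 turn s -1 [ 0.007 -0.003  0.063]
  cm now [-0.12 -0.11 -0.22]  after turn [-0.12 -0.11 -0.22]
```

View pics/s3c.png

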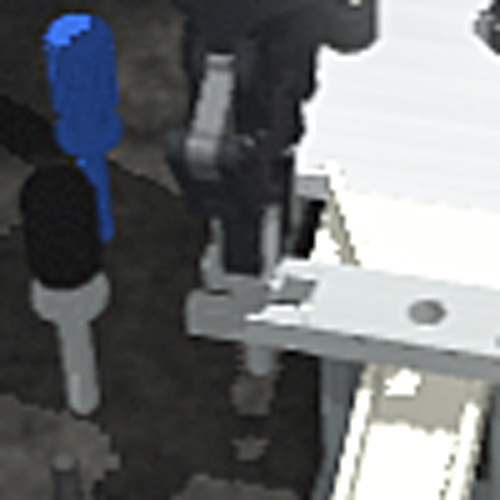

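The shank is through the slot and its tip shows below the bridge at about (257,370). I'll lower until contact.

```bash
python3 -m jog '[[[-0.02,0.25,0],[0,0,0],1.0],[[0,0,0],[0,0,0],1.0]]'; python3 -m jog '[[[-0.02,0.2,0],[0,0,0],1.0],[[0,0,0],[0,0,0],1.0]]';  python3 -c "
from h import *
st((-64,-81,135))
c=imaging.camera('scene')
P=cloud(c);d=P-BROW
f=np.stack([d@EX,d@EY,P[...,2]],-1)*1e3
m=(abs(f[...,0]+64)<14)&(abs(f[...,1]+81)<14)&(f[...,2]<98)&(f[...,2]>40)
q=f[m];print(len(q),np.round(q[np.argsort(q[:,2])][::4],1))"
```

```text
time_s: 5.2
eef_pos: [0.518, -0.0868, 0.1322]
eef_rot: [-0.512, 0.544, -0.455, 0.485]
wrist_force: [0.0, 1.8, -1.6]
opening: 0.211
time_s: 5.37
eef_pos: [0.5187, -0.0867, 0.1318]
eef_rot: [-0.512, 0.544, -0.454, 0.486]
wrist_force: [-1.0, 0.2, 0.5]
opening: 0.209
t 5.37 feeder mm [-60.5 -82.  131.8] open 0.209 F [-1.   0.2  0.5] q [-0.36  0.18  1.83 -0.07  1.11  1.13]
 turn s 1 [-0.1    3.137  0.006]
  cm now [-0.08 -0.33 -0.35]  after turn [ 0.1  -0.32  0.35]
 turn s -1 [ 0.004 -0.003  0.064]
  cm now [-0.08 -0.33 -0.35]  after turn [-0.1  -0.32 -0.35]
36 [[-60.5 -86.2  69.1]
 [-61.  -90.9  73.9]
 [-63.6 -88.1  75.8]
 [-66.2 -85.1  77.6]
 [-61.5 -88.1  79.1]
 [-58.4 -84.8  81.8]
 [-59.7 -86.8  83.5]
 [-60.7 -89.9  86.5]
 [-57.9 -85.8  88.3]]
```

```bash
python3 -m jog '[[[-0.02,0.15,-0.05],[0,0,0],1.0],[[0,0,0],[0,0,0],2.4],[[0,0,0],[0,0,0],3.0],[[0,0,0],[0,0,0],4.5],[[0,0,0],[0,0,0],4.5],[[0.1,-1.5,0],[0,0,0],4.5],[[0.1,-2.5,0],[0,0,0],4.5],[[0.1,-2.5,0],[0,0,0.06],4.5],[[0,-2,0],[0,0,0],4.5],[[0,0,0],[0,0,0],4.5]]'; python3 - <<'E'
from h import *
st((-70,92,150))
c=imaging.camera("scene")
u,v=map(int,proj(c,F(-64,-81,130)))
a=c["frame"][v-50:v+50,u-50:u+50,::-1]; cv2.imwrite("pics/s4c.png",cv2.resize(a,None,fx=5,fy=5,interpolation=2))
for n in ("scene","top"):
    c=imaging.camera(n); P=cloud(c);d=P-BROW
    f=np.stack([d@EX,d@EY,P[...,2]],-1)*1e3
    m=(abs(f[...,0]+64)<25)&(abs(f[...,1]+81)<25)
    for a,b in ((120,135),(135,150),(150,165)):
        k=m&(f[...,2]>a)&(f[...,2]<b);print(n,a,k.sum(),f[k].mean(0).round(1),f[k].min(0).round(0),f[k].max(0).round(0))
E
```

```text
time_s: 6.25
eef_pos: [0.5174, -0.0851, 0.2169]
eef_rot: [-0.527, 0.53, -0.471, 0.469]
wrist_force: [0.9, 0.2, 0.3]
opening: 0.528
t 6.25 feeder mm [-61.6 -80.2 216.9] open 0.528 F [0.9 0.2 0.3] q [-0.39  0.09  1.74 -0.    1.32  1.07]
 turn s 1 [-1.00e-03  3.14e+00  1.00e-02]
  cm now [-17.22   6.69  -0.83]  after turn [17.22  6.69  0.84]
 turn s -1 [ 0.006 -0.002  0.001]
  cm now [-17.22   6.69  -0.83]  after turn [-17.22   6.69  -0.84]
scene 120 52 [-58.8 -89.1 127.6] [-70. -95. 120.] [-51. -81. 135.]
scene 135 71 [-59.  -90.1 142.4] [-70. -96. 135.] [-50. -83. 150.]
scene 150 107 [-60.2 -85.8 156.4] [-70. -95. 150.] [-50. -73. 161.]<stdin>:11: RuntimeWarning: Mean of empty slice.
  ret = um.true_divide(
Traceback (most recent call last):
ValueError: zero-size array to reduction operation minimum which has no identity
```

View pics/s4c.png

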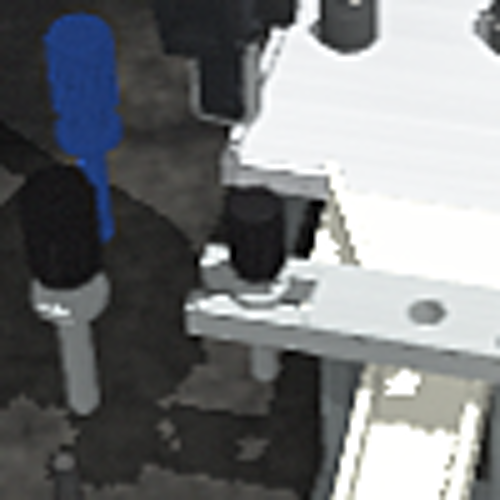

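The pin is parked upright in the notch with its collar on the bridge. Next is the tall mount.

```bash
python3 -m jog '[[[-3.6,0,-0.2],[0,0,0],4.2],[[-3.6,0,-0.2],[0,0,0],4.2],[[-3.6,0.5,-0.2],[0,0,0],4.2],[[-3.4,1,-0.1],[0,0,0],4.2],[[-2.0,1.5,0],[0,0,0],4.2],[[-0.6,1.5,0],[0,0,0],4.2],[[0,1.5,0],[0,0,0],4.2],[[0,0,0],[0,0,0],4.2]]'; python3 -c "
from h import *
st((-70,92,93))"
```

```text
time_s: 7.07
eef_pos: [0.4776, 0.0897, 0.1374]
eef_rot: [-0.521, 0.535, -0.479, 0.462]
wrist_force: [0.1, -0.1, -0.6]
opening: 0.493
t 7.07 feeder mm [-80.4  98.  137.4] open 0.493 F [ 0.1 -0.1 -0.6] q [-0.06  0.11  1.89 -0.    1.17  1.4 ]
 turn s 1 [0.007 3.138 0.048]
  cm now [0.62 4.4  1.18]  after turn [-0.6   4.44 -1.04]
 turn s -1 [ 0.03  -0.003 -0.005]
  cm now [0.62 4.4  1.18]  after turn [0.6  4.44 1.04]
```

```bash
python3 -m jog '[[[0.6,0.5,1.15],[0.03,0,-0.005],4.2],[[0,1.0,0],[0,0,0],4.2],[[0,0,0],[0,0,0],4.2]]'; python3 -c "
from h import *
st((-70,92,94))"
```

```text
time_s: 7.32
eef_pos: [0.4863, 0.0857, 0.1178]
eef_rot: [-0.526, 0.53, -0.472, 0.468]
wrist_force: [0.1, 0.6, -0.2]
opening: 0.491
t 7.32 feeder mm [-72.3  93.1 117.8] open 0.491 F [ 0.1  0.6 -0.2] q [-0.07  0.14  1.9  -0.    1.11  1.39]
 turn s 1 [1.00e-03 3.14e+00 1.20e-02]
  cm now [0.11 2.38 0.25]  after turn [-0.11  2.38 -0.23]
 turn s -1 [ 0.008 -0.002 -0.001]
  cm now [0.11 2.38 0.25]  after turn [0.11 2.38 0.23]
```

```bash
python3 -m jog '[[[0.1,1.2,0.2],[0,0,0],4.2],[[0,1.0,0],[0,0,0],4.2],[[0,0.2,0],[0,0,0],4.2],[[0,0,0],[0,0,0],4.2]]'; python3 -c "
from h import *
st((-70,92,94))"
```

```text
time_s: 7.65
eef_pos: [0.487, 0.0843, 0.0923]
eef_rot: [-0.525, 0.531, -0.474, 0.467]
wrist_force: [1.4, 0.3, 0.5]
opening: 0.494
t 7.65 feeder mm [-71.7  91.5  92.3] open 0.494 F [1.4 0.3 0.5] q [-0.07  0.19  1.91 -0.    1.06  1.39]
 turn s 1 [2.000e-03 3.138e+00 1.900e-02]
  cm now [-0.05 -0.17  0.17]  after turn [ 0.05 -0.17 -0.17]
 turn s -1 [ 0.012 -0.004 -0.001]
  cm now [-0.05 -0.17  0.17]  after turn [-0.05 -0.17  0.17]
```

```bash
python3 -m jog '[[[0,-0.12,0.1],[0.01,0,0],4.2],[[0,0,0],[0,0,0],2.8],[[0,0,0],[0,0,0],1.5],[[0,0,0],[0,0,0],1.5],[[0,0,0],[0,0,0],1.5],[[0,0,0],[0,0,0],1.5]]'; python3 -c "
from h import *
st((-70,45,95))"
```

```text
time_s: 8.15
eef_pos: [0.4892, 0.0842, 0.096]
eef_rot: [0.528, -0.527, 0.47, -0.471]
wrist_force: [0.1, -0.1, 0.0]
opening: 0.268
t 8.15 feeder mm [-69.6  91.2  96. ] open 0.268 F [ 0.1 -0.1  0. ] q [-0.07  0.18  1.91  0.    1.05  1.39]
 turn s 1 [ 1.000e-03  3.138e+00 -3.000e-03]
  cm now [ 4.62  0.1  -0.02]  after turn [-4.62  0.1   0.04]
 turn s -1 [-0.002 -0.004 -0.001]
  cm now [ 4.62  0.1  -0.02]  after turn [ 4.62  0.1  -0.04]
```

```bash
python3 -m jog '[[[1.5,0,0],[0,0,0],1.5],[[1.5,0,0],[0,0,0],1.5],[[1.5,0,0],[0,0,0],1.5],[[0,0,0],[0,0,0],1.5]]'; python3 -c "
from h import *
st((0,38,95))"
```

```text
time_s: 8.48
eef_pos: [0.4948, 0.039, 0.0966]
eef_rot: [0.529, -0.528, 0.469, -0.47]
wrist_force: [0.1, -0.2, 0.2]
opening: 0.269
t 8.48 feeder mm [-69.4  45.6  96.6] open 0.269 F [ 0.1 -0.2  0.2] q [-0.16  0.18  1.91  0.    1.05  1.29]
 turn s 1 [ 1.00e-03  3.14e+00 -5.00e-03]
  cm now [0.75 0.18 6.94]  after turn [-0.76  0.16 -6.94]
 turn s -1 [-0.003 -0.001 -0.   ]
  cm now [0.75 0.18 6.94]  after turn [0.76 0.16 6.94]
```

```bash
python3 -m jog '[[[0.1,0,1.5],[0,0,0],1.5],[[0.1,0.05,1.8],[0,0,0],1.5],[[0.1,0.05,1.8],[0,0,0],1.5],[[0.1,0.05,1.5],[0,0,0],1.5],[[0,0,0.3],[0,0,0],1.5],[[0,0,0],[0,0,0],1.5]]'; python3 - <<'E'
from h import *
st((0,-6,95))
c=imaging.camera("scene")
P=cloud(c);d=P-BROW
f=np.stack([d@EX,d@EY,P[...,2]],-1)*1e3
u,v=map(int,proj(c,F(0,20,95)))
a=c["frame"][v-70:v+70,u-70:u+70,::-1]; cv2.imwrite("pics/s5c.png",cv2.resize(a,None,fx=4,fy=4,interpolation=2))
E
```

```text
time_s: 8.98
eef_pos: [0.565, 0.0447, 0.0947]
eef_rot: [0.529, -0.527, 0.471, -0.47]
wrist_force: [0.4, 0.3, 0.3]
opening: 0.269
t 8.98 feeder mm [ 1.  43.  94.7] open 0.269 F [0.4 0.3 0.3] q [-0.13  0.32  1.73  0.    1.09  1.32]
 turn s 1 [ 3.000e-03  3.137e+00 -2.000e-03]
  cm now [ 4.9  -0.04 -0.08]  after turn [-4.9  -0.03  0.1 ]
 turn s -1 [-0.001 -0.004 -0.002]
  cm now [ 4.9  -0.04 -0.08]  after turn [ 4.9  -0.03 -0.1 ]
```

View pics/s5c.png

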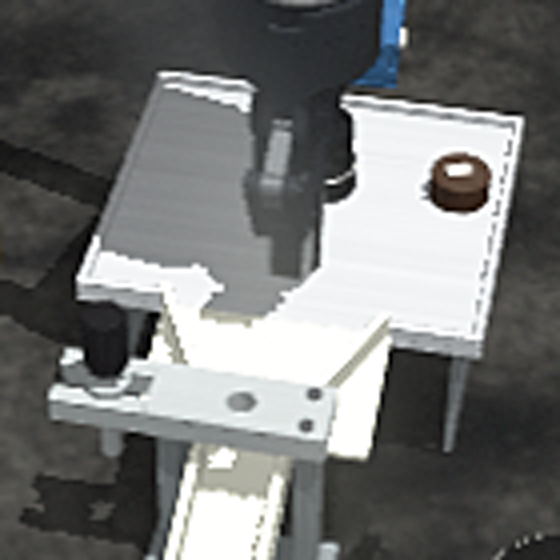

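The tall mount is gripped behind the front finger at (290,270). The eyepiece hasn't moved. Next I slide the mount over the brow, open, and lift clear.

```bash
python3 -m jog '[[[1.5,0,0],[0,0,0],1.5],[[1.5,0,0],[0,0,0],1.5],[[1.5,0,-0.1],[0,0,0],1.5],[[0.5,0,0],[0,0,0],1.5],[[0,0,0],[0,0,0],1.5]]'; python3 -c "
from h import *
st((0,-7,95))"
```

```text
time_s: 9.45
eef_pos: [0.5648, -0.0035, 0.0944]
eef_rot: [0.529, -0.528, 0.471, -0.468]
wrist_force: [0.3, -0.2, -1.2]
opening: 0.266
t 9.45 feeder mm [-4.9 -4.9 94.4] open 0.266 F [ 0.3 -0.2 -1.2] q [-0.22  0.32  1.74  0.    1.09  1.23]
 turn s 1 [7.00e-03 3.14e+00 3.00e-03]
  cm now [ 0.21 -0.06  0.49]  after turn [-0.21 -0.06 -0.49]
 turn s -1 [ 0.002 -0.001 -0.004]
  cm now [ 0.21 -0.06  0.49]  after turn [ 0.21 -0.06  0.49]
```

```bash
python3 -m jog '[[[0.3,0,0.5],[0,0,0],1.5],[[0,0,0],[0,0,0],1.5],[[0,0,0],[0,0,0],2.8],[[0,0,0],[0,0,0],3.3],[[0,0,0],[0,0,0],3.5],[[0,0,0],[0,0,0],3.5],[[0,-0.4,0],[0,0,0],3.5],[[0,-1,0],[0,0,0],3.5],[[0,-1.5,0],[0,0,0],3.5],[[0,-2.5,0],[0,0,0],3.5],[[0,-2.5,0],[0,0,0],3.5],[[0,0,0],[0,0,0],3.5]]'; python3 - <<'E'
from h import *
st((74,111,150))
c=imaging.camera("scene")
u,v=map(int,proj(c,F(0,-60,80)))
a=c["frame"][v-70:v+90,u-80:u+80,::-1]; cv2.imwrite("pics/s6c.png",cv2.resize(a,None,fx=3.7,fy=3.7,interpolation=2))
E
```

```text
time_s: 10.45
eef_pos: [0.5681, -0.0025, 0.1778]
eef_rot: [-0.529, 0.529, -0.473, 0.466]
wrist_force: [1.0, -1.0, 1.3]
opening: 0.412
t 10.45 feeder mm [ -1.5  -4.2 177.8] open 0.412 F [ 1.  -1.   1.3] q [-0.22  0.22  1.67  0.    1.26  1.23]
 turn s 1 [-0.011 -3.14  -0.011]
  cm now [-11.5    2.81   7.58]  after turn [11.52  2.78 -7.55]
 turn s -1 [ 0.007  0.001 -0.007]
  cm now [-11.5    2.81   7.58]  after turn [-11.52   2.78   7.55]
```

View pics/s6c.png

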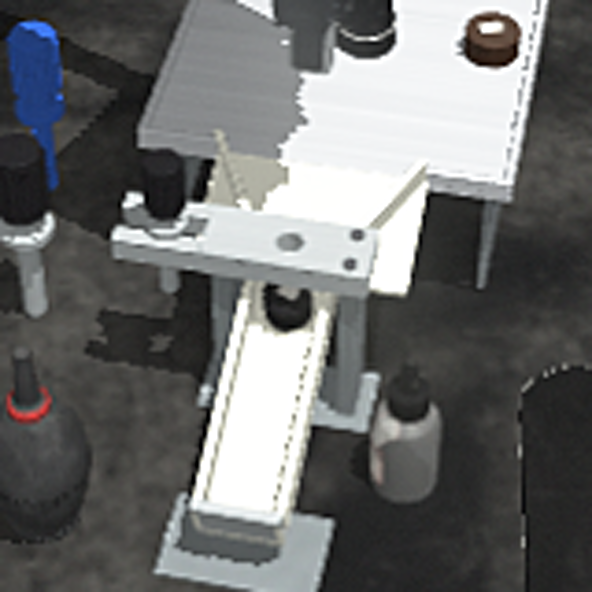

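The tall mount is sliding down the lane at (288,305) in this crop. Now the wide one.

```bash
python3 -m jog '[[[-2.6,0,1.7],[0,0,0],4.8],[[-2.6,0,1.7],[0,0,0],4.8],[[-2.6,0,1.7],[0,0,0],4.8],[[-2.4,0,1.6],[0,0,0],4.8],[[-1.0,0,0.7],[0,0,0],4.8],[[0,0,0],[0,0,0],4.8]]'; python3 - <<'E'
from h import *
st((74,111,130))
c=imaging.camera("top"); P=cloud(c);d=P-BROW
f=np.stack([d@EX,d@EY,P[...,2]],-1)*1e3
hsv=cv2.cvtColor(c["frame"],cv2.COLOR_RGB2HSV)
m=(abs(f[...,0])<20)&(f[...,1]<-95)&(f[...,1]>-195)&(hsv[...,2]<90)&(f[...,2]<100)
q=f[m];print("dark in lane",len(q),q.mean(0).round(1),q.min(0).round(0),q.max(0).round(0),"stop at y",-200*np.cos(np.radians(18)))
E
```

```text
time_s: 11.0
eef_pos: [0.6284, 0.1207, 0.1759]
eef_rot: [-0.527, 0.529, -0.474, 0.466]
wrist_force: [0.3, -0.6, 0.1]
opening: 0.561
t 11.0 feeder mm [ 73.  111.  175.9] open 0.561 F [ 0.3 -0.6  0.1] q [0.   0.38 1.48 0.01 1.3  1.46]
 turn s 1 [0.011 3.138 0.015]
  cm now [0.03 4.58 0.15]  after turn [ 0.    4.59 -0.1 ]
 turn s -1 [ 0.01  -0.003 -0.007]
  cm now [0.03 4.58 0.15]  after turn [-0.    4.59  0.1 ]
dark in lane 133 [  -3.3 -174.8   43.9] [ -20. -193.   -4.] [  11. -114.   58.] stop at y -190.2113032590307
```

```bash
python3 -m jog '[[[0,2,0.05],[0.01,0,-0.005],4.8],[[0,2,0.05],[0,0,0],4.8],[[0,2,0],[0,0,0],4.8],[[0,0,0],[0,0,0],4.8]]'; python3 -c "
from h import *
st((74,111,95))"
```

```text
time_s: 11.38
eef_pos: [0.627, 0.1154, 0.1142]
eef_rot: [-0.527, 0.528, -0.471, 0.471]
wrist_force: [-1.6, 0.3, -0.7]
opening: 0.561
t 11.38 feeder mm [ 71.  105.8 114.2] open 0.561 F [-1.6  0.3 -0.7] q [-0.    0.44  1.53 -0.    1.17  1.45]
 turn s 1 [-1.000e-03  3.137e+00  1.000e-03]
  cm now [-0.52  1.91  0.3 ]  after turn [ 0.52  1.92 -0.3 ]
 turn s -1 [ 0.001 -0.005  0.001]
  cm now [-0.52  1.91  0.3 ]  after turn [-0.52  1.92  0.3 ]
```

```bash
python3 -m jog '[[[-0.5,0,0.3],[0,0,0],4.8],[[0,0.9,0],[0,0,0],4.8],[[0,0.9,0],[0,0,0],4.8],[[0,0,0],[0,0,0],4.8]]'; python3 -c "
from h import *
st((74,111,95))"
```

```text
time_s: 11.72
eef_pos: [0.6295, 0.1175, 0.0968]
eef_rot: [-0.526, 0.527, -0.471, 0.472]
wrist_force: [-0.8, 0.0, 0.2]
opening: 0.565
t 11.72 feeder mm [ 73.6 107.7  96.8] open 0.565 F [-0.8  0.   0.2] q [ 0.    0.46  1.53 -0.    1.15  1.46]
 turn s 1 [-3.000e-03  3.133e+00  1.000e-03]
  cm now [-0.33  0.18  0.03]  after turn [ 0.33  0.18 -0.04]
 turn s -1 [ 0.    -0.008  0.002]
  cm now [-0.33  0.18  0.03]  after turn [-0.33  0.18  0.04]
```

Centred enough on the wide mount, so I'll lower a little and close.

```bash
python3 -m jog '[[[-0.3,0.3,0],[0,0,0],4.8],[[0,0,0],[0,0,0],3.4],[[0,0,0],[0,0,0],2.2],[[0,0,0],[0,0,0],2.2],[[0,0,0],[0,0,0],2.2],[[0,0,0],[0,0,0],2.2]]'; python3 - <<'E'
from h import *
st((74,50,95))
c=imaging.camera("scene")
u,v=map(int,proj(c,F(0,-40,80)))
a=c["frame"][v-90:v+110,u-100:u+100,::-1]; cv2.imwrite("pics/s7c.png",cv2.resize(a,None,fx=3,fy=3,interpolation=2))
E
```

```text
time_s: 12.22
eef_pos: [0.6309, 0.1207, 0.0963]
eef_rot: [0.527, -0.527, 0.47, -0.473]
wrist_force: [-0.3, -0.9, -0.2]
opening: 0.337
t 12.22 feeder mm [ 75.4 110.7  96.3] open 0.337 F [-0.3 -0.9 -0.2] q [ 0.01  0.47  1.53 -0.    1.14  1.47]
 turn s 1 [-0.004  3.134 -0.006]
  cm now [ 6.07  0.15 -0.09]  after turn [-6.07  0.13  0.14]
 turn s -1 [-0.004 -0.008  0.002]
  cm now [ 6.07  0.15 -0.09]  after turn [ 6.07  0.13 -0.14]
```

View pics/s7c.png

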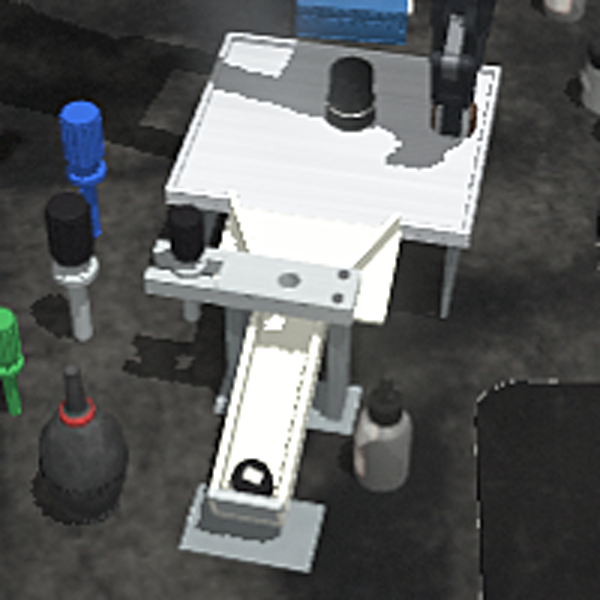

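The tall mount lies at the stop at (252,478), with the wide one between the fingers at (455,120). Slide the wide one.

```bash
python3 -m jog '[[[1.5,0,0],[0,0,0],2.2],[[1.7,0,0],[0,0,0],2.2],[[1.7,0,0],[0,0,0],2.2],[[1.3,0,0],[0,0,0],2.2],[[0,0,0],[0,0,0],2.2]]'; python3 -c "
from h import *
st((0,42,95))"
```

```text
time_s: 12.68
eef_pos: [0.6381, 0.0549, 0.0965]
eef_rot: [0.528, -0.527, 0.469, -0.473]
wrist_force: [0.1, 0.3, -0.4]
opening: 0.336
t 12.68 feeder mm [74.8 44.4 96.5] open 0.336 F [ 0.1  0.3 -0.4] q [-0.1   0.46  1.54 -0.    1.14  1.36]
 turn s 1 [-0.005  3.137 -0.006]
  cm now [ 0.28  0.12 -7.48]  after turn [-0.24  0.15  7.48]
 turn s -1 [-0.004 -0.005  0.003]
  cm now [ 0.28  0.12 -7.48]  after turn [ 0.24  0.15 -7.48]
```

```bash
python3 -m jog '[[[0,0,-1.6],[0,0,0],2.2],[[0,0,-1.8],[0,0,0],2.2],[[0,0,-1.8],[0,0,0],2.2],[[0,0,-1.8],[0,0,0],2.2],[[0,0,-0.4],[0,0,0],2.2],[[0,0,0],[0,0,0],2.2]]'; python3 - <<'E'
from h import *
st((0,-7,95))
c=imaging.camera("scene"); h=cv2.cvtColor(c["frame"],cv2.COLOR_RGB2HSV)
P=cloud(c);d=P-BROW;f=np.stack([d@EX,d@EY,P[...,2]],-1)*1e3
m=(h[...,0]<14)&(h[...,1]>90)&(h[...,2]<150)&(abs(f[...,0])<105)&(f[...,1]>-20)&(f[...,1]<175)&(f[...,2]<115)&(f[...,2]>88)
q=f[m];print("brown",len(q),q.mean(0).round(1),q.min(0).round(0),q.max(0).round(0))
E
```

```text
time_s: 13.18
eef_pos: [0.5625, 0.044, 0.0959]
eef_rot: [0.527, -0.526, 0.47, -0.474]
wrist_force: [0.2, 0.0, 0.1]
opening: 0.336
t 13.18 feeder mm [-1.5 42.6 95.9] open 0.336 F [0.2 0.  0.1] q [-0.13  0.31  1.74 -0.    1.08  1.33]
 turn s 1 [-0.004  3.132 -0.008]
  cm now [4.95 0.1  0.2 ]  after turn [-4.96  0.09 -0.15]
 turn s -1 [-0.005 -0.01   0.002]
  cm now [4.95 0.1  0.2 ]  after turn [4.96 0.09 0.15]<stdin>:6: RuntimeWarning: Mean of empty slice.
  ret = um.true_divide(
Traceback (most recent call last):
ValueError: zero-size array to reduction operation minimum which has no identity
```

```bash
python3 -m jog '[[[1.4,0,0.1],[0,0,0],2.2],[[1.5,0,0.1],[0,0,0],2.2],[[1.5,0,0.1],[0,0,0],2.2],[[0.6,0,0.1],[0,0,0],2.2],[[0,0,0],[0,0,0],2.2]]'; python3 -c "
from h import *
st((0,-7,95))"
```

```text
time_s: 13.65
eef_pos: [0.5782, -0.0091, 0.0973]
eef_rot: [0.529, -0.525, 0.468, -0.475]
wrist_force: [-1.1, 0.2, -0.6]
opening: 0.338
t 13.65 feeder mm [  7.8 -12.   97.3] open 0.338 F [-1.1  0.2 -0.6] q [-0.22  0.33  1.71 -0.    1.09  1.24]
 turn s 1 [-0.007  3.134 -0.016]
  cm now [-0.49  0.22 -0.78]  after turn [0.5  0.23 0.78]
 turn s -1 [-0.01  -0.007  0.004]
  cm now [-0.49  0.22 -0.78]  after turn [-0.5   0.23 -0.78]
```

```bash
python3 -m jog '[[[-0.3,0.15,-0.75],[0,0,0],2.2],[[0,0,0],[0,0,0],2.2]]'; python3 -c "
from h import *
st((0,-7,95))"
```

```text
time_s: 13.82
eef_pos: [0.571, -0.0075, 0.0955]
eef_rot: [0.529, -0.525, 0.468, -0.475]
wrist_force: [0.5, -0.2, -0.7]
opening: 0.336
t 13.82 feeder mm [ 0.8 -9.6 95.5] open 0.336 F [ 0.5 -0.2 -0.7] q [-0.22  0.32  1.73 -0.    1.08  1.24]
 turn s 1 [-0.006  3.132 -0.017]
  cm now [-0.26  0.05 -0.08]  after turn [0.26 0.05 0.08]
 turn s -1 [-0.011 -0.009  0.004]
  cm now [-0.26  0.05 -0.08]  after turn [-0.26  0.05 -0.08]
```

```bash
python3 -m jog '[[[0,0,0],[0,0,0],3.4],[[0,0,0],[0,0,0],3.9],[[0,0,0],[0,0,0],4.2],[[0,0,0],[0,0,0],4.2],[[0,-0.4,0],[0,0,0],4.2],[[0,-1,0],[0,0,0],4.2],[[0,-1.5,0],[0,0,0],4.2],[[0,-2.5,0],[0,0,0],4.2],[[-1,-3,0],[0,0,0],4.2],[[-2,-3,0],[0,0,0],4.2],[[0,0,0],[0,0,0],4.2],[[0,0,0],[0,0,0],4.2]]'; python3 -m jog '[[[0,0,0],[0,0,0],4.2],[[0,0,0],[0,0,0],4.2],[[0,0,0],[0,0,0],4.2],[[0,0,0],[0,0,0],4.2],[[0,0,0],[0,0,0],4.2],[[0,0,0],[0,0,0],4.2],[[0,0,0],[0,0,0],4.2],[[0,0,0],[0,0,0],4.2]]';python3 - <<'E'
from h import *
st()
c=imaging.camera("scene")
u,v=map(int,proj(c,F(0,-60,80)))
a=c["frame"][v-90:v+90,u-90:u+90,::-1]; cv2.imwrite("pics/s8c.png",cv2.resize(a,None,fx=3.3,fy=3.3,interpolation=2))
E
```

```text
time_s: 14.82
eef_pos: [0.5651, 0.0265, 0.2188]
eef_rot: [0.529, -0.525, 0.468, -0.474]
wrist_force: [-0.1, -0.6, -0.6]
opening: 0.494
time_s: 15.48
eef_pos: [0.5633, 0.0254, 0.2155]
eef_rot: [0.528, -0.526, 0.47, -0.473]
wrist_force: [0.1, -0.5, -0.3]
opening: 0.494
t 15.48 feeder mm [ -2.9  24.  215.5] open 0.494 F [ 0.1 -0.5 -0.3] q [-0.17  0.17  1.66 -0.    1.31  1.29]
 turn s 1 [-2.000e-03  3.134e+00 -8.000e-03]
 turn s -1 [-0.005 -0.008  0.002]
```

View pics/s8c.png

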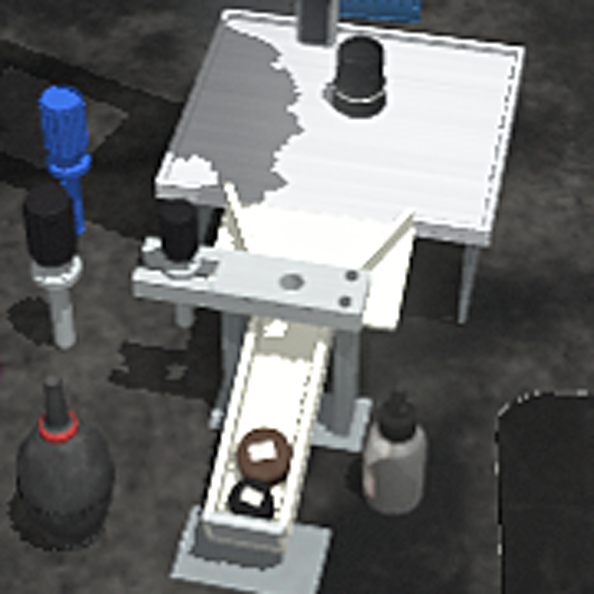

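Both mounts are in the lane, the tall one at (252,495) and the wide brown one behind it at (264,457). One numeric check before handing in.

```bash
cat > chk.py <<'E'
from h import *
s=np.radians(18); stop=np.array([0,-200*np.cos(s),90-200*np.sin(s)])
c=imaging.camera("scene"); hsv=cv2.cvtColor(c["frame"],cv2.COLOR_RGB2HSV)
P=cloud(c);d=P-BROW;f=np.stack([d@EX,d@EY,P[...,2]],-1)*1e3; g=f-stop
along=g[...,1]*np.cos(s)+g[...,2]*np.sin(s); hgt=-g[...,1]*np.sin(s)+g[...,2]*np.cos(s)
for n,lo,hi,al,ar in (("tall",17,25,-3,30),("wide",13,19,24,65)):
    m=(abs(f[...,0])<18)&(hgt>lo)&(hgt<hi)&(along>al)&(along<ar)&(hsv[...,2]<255); r=[]
    (x,y),R=cv2.minEnclosingCircle(np.stack([f[m][:,0],along[m]],1).astype(np.float32)); print(n,m.sum(),"x",round(x,1),"along",round(y,1),"r",round(R,1),"h",hgt[m].mean().round(1))
# wide by colour
m=(hsv[...,0]<16)&(hsv[...,1]>90)&(abs(f[...,0])<25)&(f[...,1]<-100)&(f[...,1]>-195); print("brown px",m.sum(),f[m].mean(0).round(1),"along",along[m].mean().round(1))
m=(abs(f[...,0]+64)<20)&(abs(f[...,1]+81)<20)&(f[...,2]>154); print("pin top",f[m].mean(0).round(1))
m=(abs(f[...,0])<30)&(abs(f[...,1]-105)<30)&(f[...,2]>126)&(f[...,2]<136); print("eyepiece top",f[m].mean(0).round(1))
E
python3 chk.py; python3 -m jog '[[[0,0,0],[0,0,0],4.2],[[0,0,0],[0,0,0],4.2],[[0,0,0],[0,0,0],4.2],[[0,0,0],[0,0,0],4.2],[[0,0,0],[0,0,0],4.2],[[0,0,0],[0,0,0],4.2]]' >/dev/null; python3 chk.py
```

```text
tall 152 x 0.4 along 15.6 r 21.2 h 20.1
wide 191 x -4.6 along 45.1 r 22.3 h 16.2
brown px 98 [   0.5 -155.6   55.9] along 41.5
pin top [-60.7 -85.  157.9]
eyepiece top [  2.5 103.8 129.5]
tall 155 x -0.6 along 16.1 r 21.7 h 20.2
wide 189 x -5.0 along 44.6 r 22.3 h 16.0
brown px 97 [   0.5 -155.5   56. ] along 41.6
pin top [-60.9 -85.2 157.9]
eyepiece top [  1.7 104.6 129.4]
```

```bash
python3 - <<'E'
from h import *
import pickle
def t(c,x0):
    P=cloud(c);d=P-BROW;f=np.stack([d@EX,d@EY,P[...,2]],-1)*1e3
    for a,b in ((120,126),(128,140),(140,152),(154,170)):
        m=(abs(f[...,0]-x0)<20)&(abs(f[...,1]+81)<20)&(f[...,2]>a)&(f[...,2]<b); print(a,m.sum(),(f[m].mean(0)-[x0,-81,0]).round(1))
t(pickle.load(open("scene0.pkl","rb")),0); t(imaging.camera("scene"),-64)
E
```

```text
120 17 [  3.2  -5.3 121.5]
128 52 [  2.2  -6.2 134.2]
140 56 [  1.8  -6.9 146. ]
154 89 [  0.8  -1.7 157.8]
120 19 [  5.   -6.9 121.2]
128 55 [  4.6  -9.1 134.5]
140 60 [  5.5  -8.6 146.5]
154 85 [  3.3  -3.5 157.6]
```

Compared with its seated pose in the bore, the pin is about 3 mm off along the notch and 2 mm across. Its height is the same and it isn't tilted. Everything is at rest, so I'm handing in.

```bash
python3 -c "
from bench import ctrl
print(ctrl.hand_in())"
```

```text
the job is handed in; nothing more can be done
None
```

I handed the job in at about 16 s on the robot's clock; no verdict was reported. The gate pin is parked in the side notch, and both mounts are down the lane at the stop, the tall one first.

**How it was done:** I lifted the pin straight out of its bore, corrected a small tilt in the grip and lowered it into the notch. I then gripped each mount where it stood, slid it along the deck to just past the brow and let go, so it slid down by itself.

**Last checks:**
- **Pin:** it stands upright with its collar on the bridge, about 3 mm off along the notch and 2 mm across. Its height matches the seated pose in the bore.
- **Mounts:** the tall one lies at the stop. The wide one lies flat behind it, about 41.5 mm up the slope from the stop (41 mm expected if touching). Neither had moved between two readings half a second apart.
- **Bystanders:** the eyepiece read within about 2 mm of its starting position. The dropper and blower were checked only by eye and had not visibly moved. The gripper was clear of everything.

**Check that disagreed:** fitting circles to the depth data put the tall mount at about 16 mm and the wide one at 45 mm up the slope. The circles came out too large for the mounts, probably because they included parts of the lane walls. I relied on the brown-colour measurement for the wide mount and on the picture for the tall one.

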